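Seat the specimen rest in the fixture plate

TASK

Pick up the rectangular specimen rest and set it, rib upward, into the rectangular pocket of the fixture plate, long side along long side, so that its foot sits flat and square on the pocket floor; then let go. Set it down, do not drop it, and leave the round flat anvil and the steel discs where they are.

Things in the scene. Friction and masses are not known exactly. Their poses are not given: they have to be found in the camera images.
- specimen_rest: Loose aluminium part, about 0.25 kg, standing rib up: foot 76 x 48 x 14 mm (x, y, z); along its middle a rib 50 mm long (x), 16 mm thick (y), from 14 to 40 mm above the underside, with a 16 mm long lip up to 45 mm at each end. Grip the rib across its thickness. Origin: centre of the underside; x along foot and rib, z up; same when turned half round.
- fixture_plate: Fixed grey plate 140 x 112 x 20 mm (x, y, z) flat on the worktop, with one pocket in its middle, open above. Pocket floor 88 x 60 mm, 8 mm above the worktop; walls upright for 6 mm, then leaning out at 45 degrees to a mouth of 100 x 72 mm at the plate's top. Origin: centre of the plate's underside, right below the pocket's centre; x along the long side, z up.
- flat_anvil: Bystander, loose: black round anvil, a disc of 58 mm diameter with a short stem on top, 34 mm high overall. Origin at the centre of its underside, z up.
- test_block_3: Bystander, loose: plain pale steel disc (standing apart from two fixed larger ones), 50 mm diameter, 14 mm thick, lying flat. Origin at the centre of its underside, z up.
There are look-alikes about, which are no part of the job. What is shaped like the specimen_rest but blue is not meant.

How it is judged:
At the end, for the whole second after the job is handed in: The rest stands rib up in the pocket, released and at rest: centre within 12 mm of the pocket's centre (horizontally), underside within 3 mm of the pocket floor, long axis within 0.2 rad of the pocket's (either way round), tilt under 0.06 rad (horizontal distance between specimen_rest and fixture_plate below 0.012 m and z of specimen_rest in the frame of fixture_plate below 0.011 m and angle between the x axis of specimen_rest and the x axis of fixture_plate, either way round below 0.2 rad and angle between specimen_rest's own z axis and vertical below 0.06 rad and contact force between specimen_rest and the fingers below 0.1 N and linear speed of specimen_rest below 0.02 m/s); the robot touches nothing.
It fails at once if the flat anvil or the steel disc is moved by more than 20 mm (distance of any of flat_anvil, test_block_3 from where it was at the start of the episode above 0.02 m).
It fails at once if the specimen rest is dropped (falls free for more than about 25 mm) (linear speed of specimen_rest above 0.7 m/s and contact force between specimen_rest and anything else below 0.1 N).
It also fails if it takes over 38 s, if anything falls off the work surface, if the arm or the gripper's body presses on something with over 40 N, if the wrist force passes 120 N, or if a joint passes its speed limit or range.

ROBOT

A 7-joint arm with a two-finger parallel gripper is mounted at the origin on the work surface; the furniture and walls round the work are solid. World frame = base frame: x ahead of the robot, y to its left, z up, the work surface at z = 0. Lengths are in m, angles in rad, forces in N, time in s.
With the tool pointing down it reaches from about 0.4 to 0.875 m from the base axis. Payload 19.3 kg.
Tool frame: the origin (TCP) lies midway between the tips of the shut fingers; the grasp point (between the pads) lies 19 mm behind it (bot.pinch_z is the distance from the TCP to the grasp point, in m); z points along the fingers, y is the line along which they close (so a half turn about z gives the same grasp; the last joint's range is limited). The gripper opens to 85 mm and grips with 20 to 120 N. Pads are 22 mm wide; open, the fingers measure 114 mm over their backs; the gripper's body (76 mm by 85 mm) begins 54 mm behind the grasp point. The pads swing forward as they close: fully open they stand 13 mm farther back than shut.
Start: joints at [1.17, 0.521, -0.036, 1.599, 0.021, 1.021, -0.113], TCP at [0.203, -0.591, 0.231] pointing down, gripper open.
Joint ranges: [-2.91, 2.91], [-0.3, 2.13], [-1.5, 1.42], [0.17, 2.43], [-1.26, 4.41], [0.16, 1.93], [-2.52, 2.52]. Speed limits (rad/s): [1.89, 1.89, 2.39, 2.39, 3.01, 3.01, 3.01].

INTERFACE

Orientations are given as [roll, pitch, yaw] about the fixed x, y, z axes, in that order (R = Rz(yaw) Ry(pitch) Rx(roll)).
In Python, from workcell import observe, viewer, bot gives the robot as it stands. The module is installed in compiled form; this text tells all that it offers.
- The arm moves only by the tool play_rows, never from a script. Its argument "motion" is a list of rows, each a list of 7 numbers: the shift along the tool's x, y, z in cm, then the turn, a rotation vector about the tool's x, y, z in rad, then the opening, from -1 (shut) to 1 (fully open), so that 0 is half open. A call has exactly 5 rows; each row is the pose to reach, as a shift and turn from the pose commanded when the call began, along the tool's axes at that moment; what a row does not reach only later rows make up. A row lasts 1/10 s, in which the tool goes at most 50 mm and 8.59 degrees, less where a joint would pass 70% of its speed; a pose out of reach is approached as far as the arm can. A call with a gripper value outside its range is refused whole. The fingers move at their own pace and stop on an object; "squeeze" is the grip in N (left out, the last holds). Time passes only in rows, so rows that repeat a pose let the fingers close, or fill a call up. It gives the time, the measured TCP pose, the force, the opening and the grip force at its end, in the units of the state.
- observe(): the state, without advancing time (a new reading comes with each control period).
- viewer.grab_frame(name): name is "scene" or "side" or "wrist"; returns (picture, depth): 480x640x3 uint8, red, green, blue; 480x640 float32, m along the optical axis (not along the pixel's ray), 0 where there is no reading.
- viewer.camera_info(name): a dict with "fx", "fy", "cx", "cy" (pixels), "R" (3x3) and "t" (3): a world point X has camera coordinates R X + t. Camera axes: x right, y down, z forward; pixel columns grow to the right and rows downward; lengths in m; the calibration is good to about 2 mm. A picture is of the moment at which its call begins: read the wrist's pose just before it. camera_info takes no time and is no camera call; for the wrist camera it gives the pose at the moment of the call.
- bot.job_done(): hands the job in; it is judged then, once.
The state is a dict: "clock": time; "qpos": joint angles; "qd": joint speeds; "joint_efforts": joint torques, N m; "position": TCP position; "tool_rot": TCP orientation; "force": force on the tool from outside, world axes, zero at the start; "moment": the same for the moment, N m; "grip_width": finger opening in m; "finger_force": force on a finger pad.
Only numpy, scipy, OpenCV 4.12 (cv2) and the standard library are available. Lean on these libraries where they do the work, as an engineer would, in place of code of your own. Each camera call takes 0.05 s, during which the arm holds its last target. There are 200 camera calls.

## Working session

There is one attempt and no reset: what is moved stays moved. The work goes in short steps, Python scripts to look and compute and a tool call to move; the robot and the scene stay as the last step left them, time stands still between calls to the robot, and variables do not carry over. Pictures are saved under pics/ and viewed, at most 10 in all, crops included, and the job is handed in when it is done.

Besides the shell and the picture viewer there is one more tool, called after ">>>" as a command line: name --pt "numbers of a row" for each row, then --argument value for the rest. play_rows: Moves the arm, as the interface text tells. Its arguments: {"type":"object","properties":{"motion":{"type":"array"},"squeeze":{"type":"number"}},"required":["motion"]}

```bash
mkdir -p pics; cat > h.py <<'E'
from workcell import observe, viewer, bot
import numpy as np, cv2
def grab(n):
    c=viewer.camera_info(n); p,d=viewer.grab_frame(n)
    return p,d,c
def world(u,v,d,c):
    X=np.array([(u-c["cx"])/c["fx"]*d,(v-c["cy"])/c["fy"]*d,d])
    return np.array(c["R"]).T@(X-np.array(c["t"]))
def save(n,p): cv2.imwrite("pics/"+n+".png",p[:,:,::-1])
E
python3 - <<'E'
from h import *
s=observe();print({k:np.round(v,3) for k,v in s.items()})
for n in("scene","side"):
    p,d,c=grab(n);save(n,p);np.savez(n,p=p,d=d,**c)
    print(n,-np.array(c["R"]).T@np.array(c["t"]))
E
```

```text
{'clock': np.float64(0.0), 'qpos': array([ 1.17 ,  0.522, -0.036,  1.6  ,  0.021,  1.021, -0.113]), 'qd': array([ 0.   , -0.001,  0.   ,  0.001,  0.   ,  0.001,  0.001]), 'joint_efforts': array([ 1.0000e-03, -9.2710e+01,  1.9790e+00, -3.6993e+01,  1.8000e-02,
        8.0000e-03,  0.0000e+00]), 'position': array([ 0.203, -0.591,  0.231]), 'tool_rot': array([-3.14 ,  0.   ,  0.331]), 'force': array([-0.157,  0.959, -0.17 ]), 'moment': array([-0.031, -0.026,  0.003]), 'finger_force': np.float64(0.0), 'grip_width': np.float64(0.085)}
scene [ 0.0490863  -0.97068397  0.58838001]
side [ 0.00295656 -1.02191434  0.48701629]
```

View pics/scene.png

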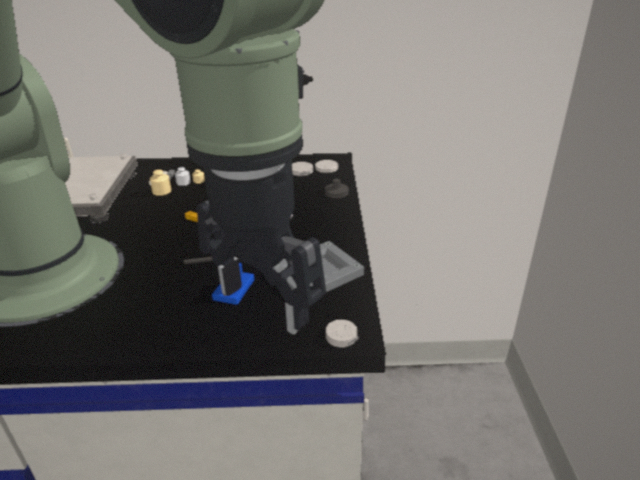

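View pics/side.png

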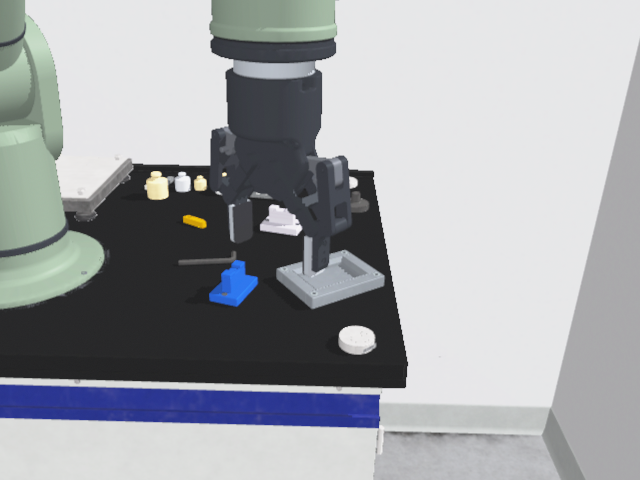

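The side view shows these candidates: a pale rest at (282,222), partly behind the fingers, and the blue look-alike at (234,284), which is not meant. The plate is at (330,278), the anvil at (356,202) and the lone disc at (357,340). I choose the pale rest and check it in a close crop.

```bash
python3 - <<'E'
from h import *
z=np.load("side.npz");d=z["d"]
for n,u,v in(("rest foot",270,227),("rest rib",282,213),("rest foot r",297,230),("plateL",279,277),("plate front",315,300),("plate R",381,280),("plate back",343,256),("anvil",356,200),("disc",357,336),("blue",232,277)):
    print(n,world(u,v,np.median(d[v-1:v+2,u-1:u+2]),z).round(3))
p,dd,c=grab("wrist");save("wrist0",p);np.savez("wrist0",p=p,d=dd,**c)
save("crop",cv2.resize(z["p"][180:320,200:400],None,fx=4,fy=4,interpolation=cv2.INTER_CUBIC))
print(c)
E
```

```text
rest foot [ 0.437 -0.061  0.01 ]
rest rib [ 0.462 -0.063  0.036]
rest foot r [ 0.478 -0.095  0.01 ]
plateL [ 0.368 -0.245  0.009]
plate front [ 0.382 -0.343  0.014]
plate R [ 0.508 -0.335  0.013]
plate back [ 0.489 -0.247  0.021]
anvil [ 0.649 -0.034  0.02 ]
disc [ 0.388 -0.453  0.015]
blue [ 0.281 -0.261  0.039]
{'fx': 357.36573604303766, 'fy': 357.36573604303766, 'cx': 324.32273646962005, 'cy': 235.36297722889844, 'R': array([[ 0.32521635, -0.94563826, -0.00161605],
       [-0.89759312, -0.30922995,  0.31417103],
       [-0.29759188, -0.100723  , -0.94936502]]), 't': array([-0.62224373, -0.04116909,  0.3803731 ])}
```

View pics/crop.png

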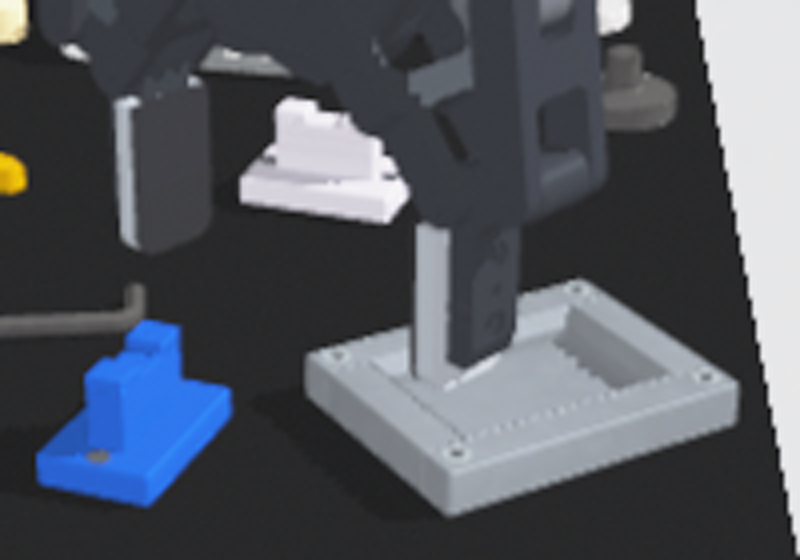

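View pics/wrist0.png

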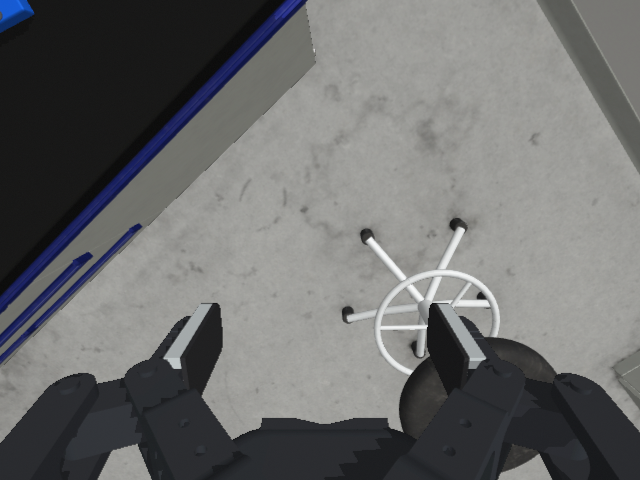

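The crop shows the aluminium rest at crop (320,165), unobstructed and rib up. The blue look-alike is at crop (135,410) and the plate with its pocket at (520,400). The wrist view is still off the table edge, so it gives nothing yet.

```bash
cat >> h.py <<'E'
from scipy.spatial.transform import Rotation as Ro
def plan(x,y,z,yaw):
    s=observe(); R=Ro.from_euler("xyz",s["tool_rot"]); T=Ro.from_euler("xyz",[np.pi,0,yaw])
    print("shift cm",(100*(R.inv().apply(np.array([x,y,z])-s["position"]))).round(2),"turn",(R.inv()*T).as_rotvec().round(3))
def plane(u,v,h,c):
    R=np.array(c["R"]);o=-R.T@np.array(c["t"]);r=R.T@np.array([(u-c["cx"])/c["fx"],(v-c["cy"])/c["fy"],1])
    return o+r*(h-o[2])/r[2]
E
python3 - <<'E'
from h import *
z=np.load("side.npz")
a=plane(260.3,231,0,z);b=plane(297,235.2,0,z);print(a,b,np.linalg.norm(b-a),np.arctan2(*(b-a)[1::-1]))
p,q=[plane(u,v,.02,z) for u,v in((276.5,270),(312,303))];print(p,q);r=plane(384,283-6,.02,z);print(r,np.arctan2(*(r-q)[1::-1]),(p+r)/2)
plan(0.44,-0.10,0.231,0)
plan(0.43,-0.08,0.231,-0.6)
E
```

```text
[ 0.42145788 -0.04839689  0.        ] [ 0.47651333 -0.09724985  0.        ] 0.07360512578112002 -0.7257769891606929
[ 0.36616576 -0.23980713  0.02      ] [ 0.36926277 -0.35653759  0.02      ]
[ 0.51053289 -0.33943003  0.02      ] 0.12051140392083218 [ 0.43834933 -0.28961858  0.02      ]
shift cm [ 3.837e+01 -3.873e+01  2.000e-02] turn [-0.001  0.     0.331]
shift cm [ 3.807e+01 -4.094e+01  2.000e-02] turn [-0.001  0.     0.931]
```

>>> play_rows --pt "3 -3 0 0 0 0 1" --pt "6 -6.2 0 0 0 0.05 1" --pt "9 -9.3 0 0 0 0.12 1" --pt "12 -12.5 0 0 0 0.2 1" --pt "15 -15.5 0 0 0 0.3 1"

```text
clock: 0.65
position: [0.2948, -0.394, 0.2312]
tool_rot: [-3.141, 0.0, 0.027]
force: [1.4, 0.1, 0.3]
grip_width: 0.0855
finger_force: 0.0
```

```bash
python3 -c "
from h import *
print(observe()['qpos'].round(2),observe()['tool_rot']);plan(.455,-.06,.231,-.726)"
```

```text
[ 0.83  0.31 -0.03  1.94  0.01  0.89 -0.75] [-3.14142587e+00  4.81823312e-05  2.72376178e-02]
shift cm [ 1.693e+01 -3.296e+01  3.000e-02] turn [-0.     0.     0.753]
```

>>> play_rows --pt "2 -4 0 0 0 0.09 1" --pt "4 -8 0 0 0 0.18 1" --pt "6 -12 0 0 0 0.27 1" --pt "8 -16 0 0 0 0.36 1" --pt "10 -20 0 0 0 0.45 1"

```text
clock: 1.15
position: [0.3887, -0.1911, 0.2314]
tool_rot: [3.142, -0.0, -0.423]
force: [1.4, -0.5, -0.0]
grip_width: 0.0855
finger_force: 0.0
```

```bash
python3 -c "
from h import *
print(observe()['qpos'].round(2),observe()['tool_rot']);plan(.455,-.06,.231,-.726)"
```

```text
[ 0.38  0.22 -0.07  2.08  0.02  0.85 -1.7 ] [ 3.14156791e+00 -1.94579991e-04 -4.23087456e-01]
shift cm [  0.67 -14.68   0.04] turn [-0.    -0.     0.303]
```

>>> play_rows --pt "0 -4 0 0 0 0.08 1" --pt "0.3 -8 0 0 0 0.16 1" --pt "0.5 -12 0 0 0 0.24 1" --pt "0.7 -14.7 0 0 0 0.3 1" --pt "0.7 -14.7 0 0 0 0.3 1"

```text
clock: 1.65
position: [0.4558, -0.0581, 0.2312]
tool_rot: [-3.141, 0.0, -0.716]
force: [-0.4, -1.0, -0.3]
grip_width: 0.0853
finger_force: 0.0
```

```bash
python3 - <<'E'
from h import *
print(observe()['qpos'].round(2),observe()['position'],observe()['tool_rot'])
p,d,c=grab("wrist");save("w1",p);np.savez("w1",p=p,d=d,**c)
p,d,c=grab("side");save("side1",p);np.savez("side1",p=p,d=d,**c)
E
```

```text
[ 0.09  0.26 -0.11  2.01  0.04  0.87 -2.33] [ 0.45582856 -0.05805081  0.23119701] [-3.14058150e+00  3.47721041e-04 -7.16482435e-01]
```

View pics/w1.png

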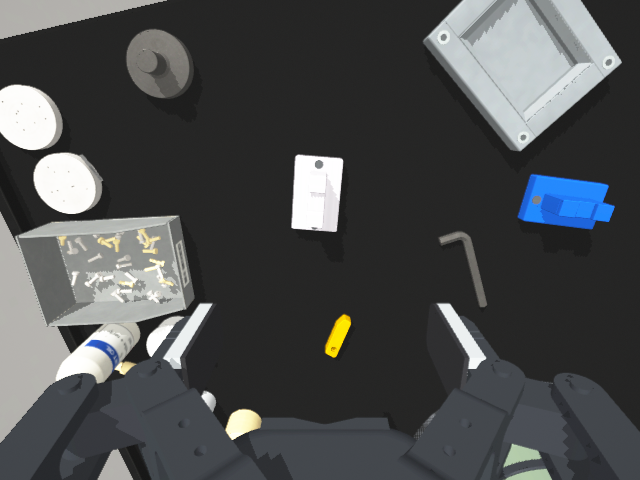

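View pics/side1.png

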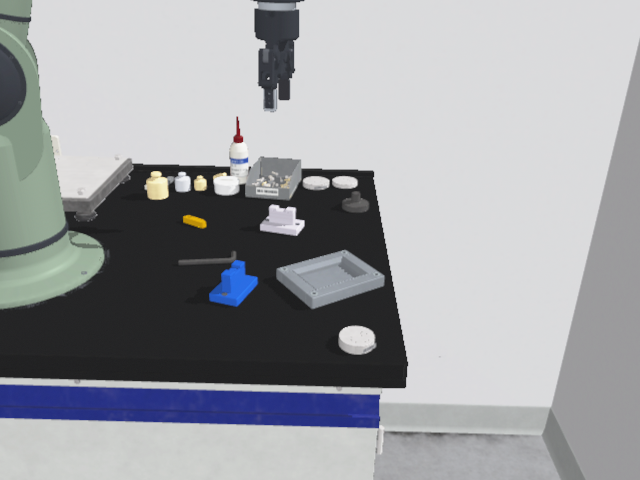

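The wrist view shows the rest at (317,193), free of neighbours, with its rib nearly along image up. The blue one is at (565,203) and the plate at (525,65). The side view shows the whole plate, unobstructed, at (330,278).

```bash
cat >> h.py <<'E'
def cloud(z,u0,u1,v0,v1,lo,hi):
    v,u=np.mgrid[v0:v1,u0:u1];u=u.ravel();v=v.ravel();d=z["d"][v,u]
    X=np.stack([(u-z["cx"])/z["fx"]*d,(v-z["cy"])/z["fy"]*d,d],1);X=(X-z["t"])@z["R"]
    return X[(d>0)&(X[:,2]>lo)&(X[:,2]<hi)]
def rect(P):
    (c,wh,a)=cv2.minAreaRect((P[:,:2]*1000).astype(np.float32))
    b=cv2.boxPoints((c,wh,a));e=[b[1]-b[0],b[2]-b[1]];e=max(e,key=np.linalg.norm)
    return np.round(c,1),np.round(wh,1),round((np.arctan2(e[1],e[0])+np.pi/2)%np.pi-np.pi/2,3)
E
python3 - <<'E'
from h import *
z=np.load("w1.npz")
for lo,hi in((.008,.06),(.009,.019),(.03,.06)):
    P=cloud(z,280,355,145,240,lo,hi);print(len(P),np.median(P[:,2]),rect(P))
z=np.load("side1.npz")
P=cloud(z,265,395,245,310,.013,.03);print(len(P),P[:,2].max(),np.median(P[:,2]),rect(P))
P=cloud(z,255,310,200,240,.004,.06);print(len(P),rect(P))
E
```

```text
3414 0.014105464206850016 (array([464.2, -52.9]), array([48., 76.]), np.float32(-0.796))
2468 0.01372819341399134 (array([464.2, -52.9]), array([48., 76.]), np.float32(-0.796))
911 0.043991101968460046 (array([464.3, -53. ]), array([16. , 50.2]), np.float32(-0.795))
2350 0.023303347164186538 0.020073606343728612 (array([ 440.1, -284.5]), array([141.6, 116.1]), np.float32(0.071))
857 (array([463.7, -56.4]), array([53.7, 76.6]), np.float32(-0.782))
```

```bash
python3 -c "
from h import *
plan(.4642,-.0529,.07,-.796)"
```

```text
shift cm [ 0.2  -1.29 16.11] turn [0.001 0.    0.078]
```

>>> play_rows --pt "0.2 -1.3 3 0 0 0.08 1" --pt "0.2 -1.3 7 0 0 0.08 1" --pt "0.2 -1.3 11 0 0 0.08 1" --pt "0.2 -1.3 14.5 0 0 0.08 1" --pt "0.2 -1.3 16.1 0 0 0.08 1" --squeeze 40

```text
clock: 2.25
position: [0.4628, -0.0542, 0.0678]
tool_rot: [3.139, 0.002, -0.8]
force: [0.5, -0.1, 1.2]
grip_width: 0.0856
finger_force: 0.0
```

>>> play_rows --pt "0 0 0 0 0 0 1" --pt "0 0 0 0 0 0 1" --pt "0 0 0 0 0 0 1" --pt "0 0 0 0 0 0 1" --pt "0 0 0 0 0 0 1"

```text
clock: 2.75
position: [0.465, -0.0531, 0.0711]
tool_rot: [-3.141, -0.001, -0.799]
force: [-0.1, -0.2, -0.5]
grip_width: 0.0853
finger_force: 0.0
```

```bash
python3 -c "
from h import *
print(observe()['qpos'].round(2));plan(.4642,-.0529,.0185,-.796)"
```

```text
[ 0.04  0.54 -0.06  2.13  0.07  0.47 -2.45]
shift cm [-0.07  0.05  5.26] turn [-0.001 -0.001 -0.003]
```

>>> play_rows --pt "-0.05 0.05 1.5 0 0 0 1" --pt "-0.05 0.05 3 0 0 0 1" --pt "-0.05 0.05 4.3 0 0 0 1" --pt "-0.05 0.05 5 0 0 0 1" --pt "-0.05 0.05 5.2 0 0 0 1"

```text
clock: 3.25
position: [0.4638, -0.0529, 0.018]
tool_rot: [3.141, 0.0, -0.799]
force: [-0.4, -0.1, -0.6]
grip_width: 0.0854
finger_force: 0.0
```

>>> play_rows --pt "0 0 0 0 0 0 1" --pt "0 0 0 0 0 0 0.5" --pt "0 0 0 0 0 0 0" --pt "0 0 0 0 0 0 -0.3" --pt "0 0 0 0 0 0 -0.5"

```text
clock: 3.75
position: [0.464, -0.0529, 0.0185]
tool_rot: [-3.141, -0.0, -0.799]
force: [0.5, 0.3, 0.8]
grip_width: 0.0282
finger_force: 0.0
```

>>> play_rows --pt "0 0 0 0 0 0 -1" --pt "0 0 0 0 0 0 -1" --pt "0 0 0 0 0 0 -1" --pt "0 0 0 0 0 0 -1" --pt "0 0 0 0 0 0 -1"

```text
clock: 4.25
position: [0.464, -0.0529, 0.0185]
tool_rot: [-3.141, -0.0, -0.799]
force: [-1.8, -0.2, 5.9]
grip_width: 0.0151
finger_force: 39.3
```

>>> play_rows --pt "0 0 -1 0 0 0 -1" --pt "0 0 -3 0 0 0 -1" --pt "0 0 -6 0 0 0 -1" --pt "0 0 -9 0 0 0 -1" --pt "0 0 -11 0 0 0 -1"

```text
clock: 4.75
position: [0.4641, -0.053, 0.1307]
tool_rot: [-3.14, -0.001, -0.799]
force: [0.5, 0.3, -3.0]
grip_width: 0.0155
finger_force: 39.4
```

```bash
python3 -c "
from h import *
print(observe()['qpos'].round(2));plan(.44,-.286,.13,.07);plan(.43,-.20,.13,.0)"
```

```text
[ 0.04  0.43 -0.07  2.1   0.05  0.62 -2.43]
shift cm [15.02 17.97  0.06] turn [-0.001 -0.001 -0.869]
shift cm [ 8.16 12.69  0.06] turn [-0.001 -0.001 -0.799]
```

>>> play_rows --pt "1 2 -0.5 0 0 -0.08 -1" --pt "2 5 -1 0 0 -0.18 -1" --pt "3.5 8.5 -1.5 0 0 -0.28 -1" --pt "5 12 -2 0 0 -0.38 -1" --pt "6.5 15.5 -2.5 0 0 -0.48 -1"

```text
clock: 5.25
position: [0.3971, -0.2088, 0.1541]
tool_rot: [3.141, -0.0, -0.315]
force: [0.4, -0.5, -2.6]
grip_width: 0.015
finger_force: 39.4
```

```bash
python3 -c "
from h import *
print(observe()['qpos'].round(2));plan(.37,-.29,.16,.07)"
```

```text
[ 0.5   0.37 -0.18  2.12  0.1   0.67 -1.64]
shift cm [-0.07  8.56 -0.59] turn [ 0.    -0.    -0.385]
```

>>> play_rows --pt "0 3 -0.2 0 0 -0.1 -1" --pt "0 5.5 -0.4 0 0 -0.2 -1" --pt "0 7.5 -0.6 0 0 -0.3 -1" --pt "0 8.5 -0.6 0 0 -0.38 -1" --pt "0 8.5 -0.6 0 0 -0.38 -1"

```text
clock: 5.75
position: [0.3706, -0.2895, 0.1597]
tool_rot: [3.141, 0.0, 0.06]
force: [0.2, -0.4, -3.1]
grip_width: 0.0152
finger_force: 39.4
```

>>> play_rows --pt "0 0 0 0 0 0 -1" --pt "0 0 0 0 0 0 -1" --pt "0 0 0 0 0 0 -1" --pt "0 0 0 0 0 0 -1" --pt "0 0 0 0 0 0 -1"

```text
clock: 6.25
position: [0.3716, -0.288, 0.1593]
tool_rot: [-3.142, 0.0, 0.061]
force: [0.0, 0.5, -2.8]
grip_width: 0.0151
finger_force: 39.4
```

```bash
python3 - <<'E'
from h import *
print(observe()['qpos'].round(2),observe()['position'],observe()['tool_rot'])
p,d,c=grab("wrist");save("w2",p);np.savez("w2",p=p,d=d,**c)
E
```

```text
[ 0.73  0.39 -0.25  2.06  0.15  0.71 -1.12] [ 0.37159799 -0.28797991  0.15929469] [-3.14152215e+00  7.29708897e-05  6.09905203e-02]
```

View pics/w2.png

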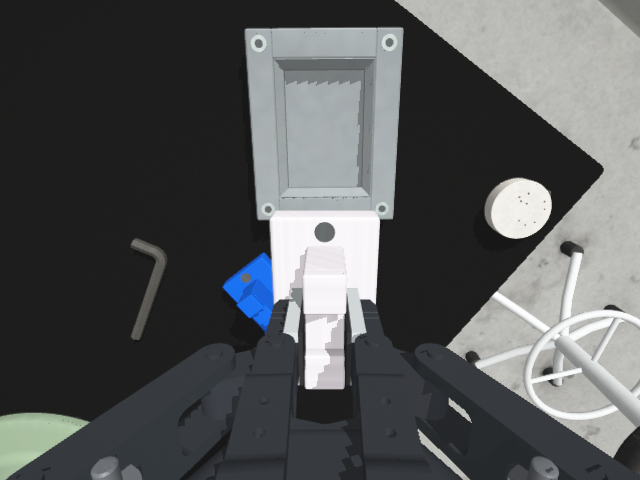

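The held rest is centred at (325,255), square in the fingers. The whole plate is visible at (325,120) with its pocket ahead, and the disc is clear at (518,208).

```bash
python3 - <<'E'
from h import *
z=np.load("w2.npz");s=observe()
P=cloud(z,235,415,15,225,.017,.023);print(len(P),np.median(P[:,2]),rect(P))
F=cloud(z,280,362,80,185,.005,.011);print(len(F),np.median(F[:,2]),rect(F))
H=cloud(z,262,390,205,300,.13,.165);print(len(H),np.median(H[:,2]),H[:,2].min(),rect(H))
P2=cloud(z,262,390,205,270,.14,.165)
T=H[np.abs(H[:,2]-np.median(H[:,2]))<.004]
# in tool yaw frame
a=s["tool_rot"][2];q=(T[:,:2]-s["position"][:2])@np.array([[np.cos(a),np.sin(a)],[np.sin(a),-np.cos(a)]]).T
print("held foot, tool x max",np.percentile(q[:,0],99),"y range",np.percentile(q[:,1],[1,99]))
w=q[q[:,0]>q[:,0].max()-.012]; 
for side in(1,-1):print([np.round((side*q[(q[:,0]>x)&(q[:,0]<x+.003),1]).max(),4) for x in(.02,.026,.032)])
E
```

```text
16049 0.019544028045727378 (array([ 441.1, -281.6]), array([140.2, 112.1]), np.float32(0.068))
7902 0.007687251657696464 (array([ 438.4, -281.8]), array([80. , 60.2]), np.float32(0.068))
7297 0.15439769516380908 0.1421664796771756 (array([ 391.4, -284.8]), array([40.1, 48.2]), np.float32(-1.508))
held foot, tool x max 0.03977969662352618 y range [-0.02550534  0.02132504]
[np.float64(0.022), np.float64(0.0215), np.float64(0.0217)]
[np.float64(0.0261), np.float64(0.0257), np.float64(0.0259)]
```

```bash
python3 -c "
from h import *
plan(.4394,-.2838,.06,.066)"
```

```text
shift cm [ 6.8  -0.01  9.93] turn [-0.     0.    -0.005]
```

>>> play_rows --pt "2 0 1 0 0 0 -1" --pt "4 0 3 0 0 0 -1" --pt "6 0 6 0 0 -0.005 -1" --pt "6.8 0 8.5 0 0 -0.005 -1" --pt "6.8 0 9.9 0 0 -0.005 -1"

```text
clock: 6.8
position: [0.4397, -0.2833, 0.0584]
tool_rot: [-3.14, 0.001, 0.067]
force: [0.9, -0.3, -2.0]
grip_width: 0.0152
finger_force: 39.3
```

>>> play_rows --pt "0 0 0 0 0 0 -1" --pt "0 0 0 0 0 0 -1" --pt "0 0 0 0 0 0 -1" --pt "0 0 0 0 0 0 -1" --pt "0 0 0 0 0 0 -1"

```text
clock: 7.3
position: [0.4395, -0.2845, 0.0611]
tool_rot: [3.141, -0.001, 0.065]
force: [-0.2, 0.1, -1.4]
grip_width: 0.0149
finger_force: 39.3
```

```bash
python3 -c "
from h import *
plan(.4394,-.2838,.027,.066)"
```

```text
shift cm [-0.01 -0.08  3.41] turn [ 0.001 -0.001 -0.001]
```

>>> play_rows --pt "0 0 1 0 0 0 -1" --pt "0 0 2 0 0 0 -1" --pt "0 0 2.7 0 0 0 -1" --pt "0 0 3 0 0 0 -1" --pt "0 0 3.2 0 0 0 -1"

```text
clock: 7.8
position: [0.4391, -0.284, 0.0277]
tool_rot: [-3.141, 0.001, 0.066]
force: [0.1, -0.1, -1.8]
grip_width: 0.0151
finger_force: 39.4
```

>>> play_rows --pt "0 0 0 0 0 0 -1" --pt "0 0 0 0 0 0 -1" --pt "0 0 0.05 0 0 0 -1" --pt "0 0 0.1 0 0 0 -1" --pt "0 0 0.1 0 0 0 -1"

```text
clock: 8.3
position: [0.4393, -0.2842, 0.0274]
tool_rot: [3.142, -0.0, 0.066]
force: [0.6, 0.2, -1.7]
grip_width: 0.0155
finger_force: 39.4
```

Still no contact, so I go down in small steps.

>>> play_rows --pt "0 0 0.03 0 0 0 -1" --pt "0 0 0.06 0 0 0 -1" --pt "0 0 0.09 0 0 0 -1" --pt "0 0 0.12 0 0 0 -1" --pt "0 0 0.12 0 0 0 -1"

```text
clock: 8.8
position: [0.4393, -0.2842, 0.0265]
tool_rot: [3.141, 0.0, 0.066]
force: [-2.7, 2.4, 10.5]
grip_width: 0.0152
finger_force: 41.1
```

Contact with the floor is about 10 N. I release slowly, then look.

>>> play_rows --pt "0 0 0 0 0 0 -0.6" --pt "0 0 0 0 0 0 -0.4" --pt "0 0 0 0 0 0 -0.2" --pt "0 0 0 0 0 0 0" --pt "0 0 0 0 0 0 0.2"

```text
clock: 9.3
position: [0.4393, -0.2842, 0.0261]
tool_rot: [-3.142, 0.0, 0.066]
force: [-0.3, 0.6, -0.2]
grip_width: 0.0512
finger_force: 0.0
```

>>> play_rows --pt "0 0 -1 0 0 0 0.3" --pt "0 0 -3 0 0 0 0.5" --pt "0 0 -6 0 0 0 0.5" --pt "0 0 -9 0 0 0 0.5" --pt "0 0 -12 0 0 0 0.5"

```text
clock: 9.8
position: [0.4392, -0.284, 0.148]
tool_rot: [3.142, -0.0, 0.066]
force: [-0.2, -0.3, 0.2]
grip_width: 0.0641
finger_force: 0.0
```

>>> play_rows --pt "-2 0 0 0 0 0 0.5" --pt "-4 0 -1 0 0 0 0.5" --pt "-5 0 -1 0 0 0 0.5" --pt "-5 0 -1 0 0 0 0.5" --pt "-5 0 -1 0 0 0 0.5"

```text
clock: 10.3
position: [0.39, -0.2874, 0.1561]
tool_rot: [3.142, -0.0, 0.066]
force: [0.1, -0.5, 0.2]
grip_width: 0.0639
finger_force: 0.0
```

```bash
python3 - <<'E'
from h import *
p,d,c=grab("wrist");save("w3",p);np.savez("w3",p=p,d=d,**c);z=np.load("w3.npz")
P=cloud(z,0,640,0,330,.017,.075)
P=P[(abs(P[:,0]-.44)<.08)&(abs(P[:,1]+.284)<.075)]
print(rect(P[P[:,2]<.03]))
F=P[(np.hypot(P[:,0]-.44,P[:,1]+.282)<.048)&(P[:,2]>.0185)&(P[:,2]<.026)]
F=F[(abs(F[:,0]-.44)<.043)&(abs(F[:,1]+.282)<.03)]
print("foot",rect(F),np.median(F[:,2])); A=np.c_[F[:,:2],np.ones(len(F))];print("slope",np.linalg.lstsq(A,F[:,2],rcond=None)[0][:2])
R=P[P[:,2]>.043];print("rib",rect(R),np.percentile(R[:,2],98))
E
```

```text
(array([ 441.2, -281.6]), array([139.9, 112.2]), np.float32(0.07))
foot (array([ 440.9, -282.1]), array([75.1, 48.1]), np.float32(0.066)) 0.021628947898772375
slope [-0.00141345  0.00066507]
rib (array([ 440.9, -282. ]), array([49.7, 16. ]), np.float32(0.065)) 0.0539184238475373
```

View pics/w3.png

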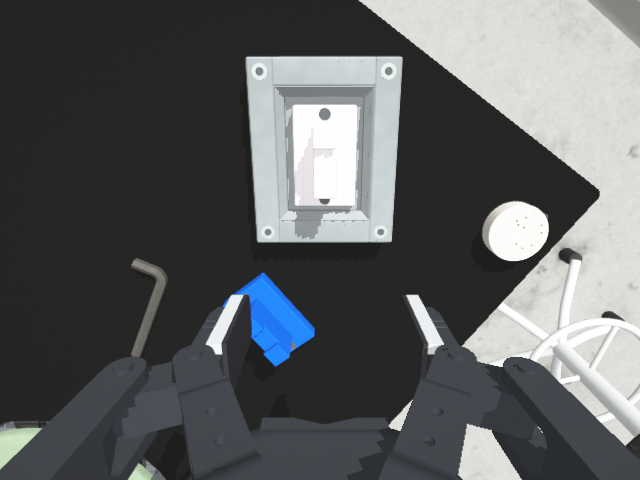

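The rest at (325,157) sits centred, flat and square in the pocket. It is within 1 mm of centre, its foot top is at about 22 mm and there is no tilt. The gripper is clear of it.

```bash
python3 -c "
from workcell import bot
print(bot.job_done())"
```

```text
the job is handed in; nothing more can be done
None
```

The specimen rest is set rib up, flat and square in the fixture pocket and released; the last wrist image puts it within about 1 mm of centre, the anvil and disc were not touched, and the job was handed in at about 10 s of the 38 s allowed (no verdict was shown).

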